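# Nest the parts cups on the tray

### The arm

A 6-joint arm with a two-finger parallel gripper is mounted at the origin on a cart in front of the work surface, level with it; the furniture and walls round the work are solid. World frame = base frame: x ahead of the robot, y to its left, z up, the work surface at z = 0. Lengths are in m, angles in rad, forces in N, time in s.
With the tool pointing down it reaches from about 0.25 to 0.775 m from the base axis. Payload 4 kg.
Tool frame: the origin (TCP) lies on the centre line of the jaws, within the pads' length; the fingertips stand 25 mm ahead of it and the grasp point (between the pads) lies 6 mm ahead of it; z points along the fingers, y is the line along which they close (so a half turn about z gives the same grasp; the last joint's range is limited). The gripper opens to 94 mm and grips with 3 to 60 N. Pads are 16 mm wide; open, the fingers measure 119 mm over their backs; the gripper's body (75 mm by 177 mm) begins 78 mm behind the grasp point.
Start: joints at [-1.231, 0.087, 1.371, -0, 1.684, -0.103], TCP at [0.236, -0.497, 0.231] pointing down, gripper open.
Joint ranges: [-3.1, 3.1], [-0.76, 2.03], [0.27, 2.55], [-1.08, 4.22], [0.17, 2.65], [-2.57, 2.57]. Speed limits (rad/s): [2.79, 2.79, 3.14, 3.14, 3.14, 3.14].

### API

Orientations are given as [roll, pitch, yaw] about the fixed x, y, z axes, in that order (R = Rz(yaw) Ry(pitch) Rx(roll)).
In Python, from bench import sensors, optics, ticket gives the robot as it stands.
- The arm moves only by the tool send_rows, never from a script. Its argument "rows" is a list of rows, each a list of 6 numbers: the shift along the world's x, y, z in mm, then the turn, a rotation vector about the world's x, y, z in rad. In form: [[x, y, z, wx, wy, wz], ...]. A call has 1 to 8 rows; each row shifts and turns the commanded pose from where the row before left it; what a row does not reach is not made up. A row lasts 1/12 s, in which the tool goes at most 41.7 mm and 7.16 degrees, less where a joint would pass 70% of its speed; a pose out of reach is approached as far as the arm can. A call is refused whole if a number of a shift passes 41.7 or a number of a turn 0.125, either way. A call with a gripper value outside its range is refused whole. "grip" is the finger opening in mm, from 0 to 94, set as the call begins (left out, the last holds). The fingers move at their own pace and stop on an object; the grip force is fixed at half the most. Time passes only in rows, so rows that do not move let the fingers close. It gives the time, the measured TCP pose, the force, the opening and the grip force at its end, in the units of the state.
- sensors.get_obs(): the state, without advancing time (a new reading comes with each control period).
- optics.snapshot(name): name is "scene" or "top" or "wrist"; returns the picture (420x560x3 uint8, red, green, blue); there is no depth.
- optics.camera_model(name): a dict with "vertical_fov" (degrees; the focal length in pixels is half the picture's height over the tangent of half this angle, whatever the lens; pixels are square), "cx", "cy" (the principal point, pixels), "R" (3x3) and "t" (3): a world point X has camera coordinates R X + t. Camera axes: x right, y down, z forward; pixel columns grow to the right and rows downward; lengths in m; the calibration is good to about 2 mm. A picture is of the moment at which its call begins: read the wrist's pose just before it. camera_model takes no time and is no camera call; for the wrist camera it gives the pose at the moment of the call.
- ticket.close_job(): hands the job in; it is judged then, once.
The state is a dict: "time": time; "joint_positions": joint angles; "qvel": joint speeds; "joint_torque": joint torques, N m; "tool_pos": TCP position; "ee_rot": TCP orientation; "wrist_force": force on the tool from outside, world axes, zero at the start; "wrist_torque": the same for the moment, N m; "width": finger opening in m; "finger_force": force on a finger pad.
Only numpy, scipy, OpenCV 4.12 (cv2) and the standard library are available. Lean on these libraries where they do the work, as an engineer would, in place of code of your own. Each camera call takes 0.05 s, during which the arm holds its last target. There are 200 camera calls.

### The job

Clear up the parts cups: nest the empty blue cup inside the grey cup that stands in the aluminium tray, then nest the orange cup, with its copper fitting still in it, inside the blue one. Lower each cup straight in until its shoulder rests all round on the rim below, without dropping it, and leave the nest upright in the tray. Do not tip the grey cup, spill the fitting or disturb the other things on the bench.

Things in the scene. Friction and masses are not known exactly. Their poses are not given: they have to be found in the camera images.
- cup_grey: Grey cup. Tapered round open plastic cup, 70 mm tall. Foot 32 mm across, widening evenly to 50 mm at 46 mm height; there a square shoulder steps out to a straight collar (best grasp, from above), 60 mm across outside, 55 inside, 46 to 70 mm high. Wall 2.5, floor 3 mm; 60 g. Origin: centre of underside; z up its axis. Stands loose in the tray; slides or tips if pushed.
- cup_grey_rim (a point): Centre of the grey cup's mouth, 70 mm above its foot, level with the rim. A cup nested fully home stands 24 mm higher than the cup it is in (foot to foot), its shoulder on the other's rim, with about 2 mm of play to each side.
- cup_blue: Blue cup, same shape, size, weight and origin as the grey one. Empty, standing upright and loose on the bench to one side of the tray.
- cup_orange: Orange cup, same shape, size, weight and origin as the grey one. Stands upright and loose on the bench at the other side of the tray, with the copper fitting in it.
- fitting: Copper port fitting with a plated flange, 26 mm across and 28 mm tall, 35 g, standing loose in the orange cup, well below its rim. Origin: centre of its underside, 3 mm above the cup's underside.
- tray: Shallow open aluminium tray, 109 x 164 mm (x by y in its frame), 24 mm high, fixed to the bench; floor 2 mm thick. Origin: centre of its underside.
- bottle: Bystander: black and yellow grease bottle with red cap, 44 mm across, 93 mm tall, standing; origin at the centre of its underside.
- tape: Bystander: amber tape roll lying flat, 92 mm across, 19 mm high; origin at the centre of its underside.
- caliper: Bystander: steel slide caliper lying flat, 275 mm long (its y axis), 73 mm wide, 12 mm high; origin at its middle, underside.
- box: Bystander: plain white carton lying flat, 100 x 60 mm (x by y in its frame), 35 mm high; origin at the centre of its underside.
Mind the look-alikes: they are no part of the job. Of the things shaped like the cup_orange, the orange one is meant.

How it is judged:
On the way, in this order (a step that is already met when the one before it is completed fails the run):
1. the blue cup sits fully home in the grey cup (horizontal distance between cup_blue and cup_grey below 0.004 m and z of cup_blue in the frame of cup_grey between 0.0215 and 0.0257 m and angle between cup_blue's own z axis and vertical below 0.05 rad), for 0.2 s.
2. the orange cup sits fully home in the blue cup, with the fitting in it (horizontal distance between cup_orange and cup_blue below 0.004 m and z of cup_orange in the frame of cup_blue between 0.0215 and 0.0257 m and angle between cup_orange's own z axis and vertical below 0.05 rad and distance between fitting and cup_orange below 0.022 m), for 0.2 s.
At the end, for the whole second after the job is handed in: Blue home in grey and orange home in blue (each 21.5 to 25.7 mm above the cup below, axes within 4 mm, upright within 0.05 rad), fitting in the orange cup (origins within 22 mm), grey cup on the tray floor (within 40 mm of its middle across, 68 mm along), all at rest (all of step 1 and all of step 2 and angle between cup_grey's own z axis and vertical below 0.05 rad and z of cup_grey in the frame of tray below 0.006 m and x of cup_grey in the frame of tray between -0.04 and 0.04 m and y of cup_grey in the frame of tray between -0.068 and 0.068 m and linear speed of each of cup_grey, cup_blue, cup_orange, fitting below 0.02 m/s); the robot touches nothing.
It fails at once if the blue cup is dropped or slammed into the grey one (moves faster than 0.45 m/s while inside it) (horizontal distance between cup_blue and cup_grey below 0.02 m and z of cup_blue in the frame of cup_grey between 0.01 and 0.066 m and linear speed of cup_blue above 0.45 m/s).
It fails at once if the orange cup is dropped or slammed into the blue one (moves faster than 0.45 m/s while inside it) (horizontal distance between cup_orange and cup_blue below 0.02 m and z of cup_orange in the frame of cup_blue between 0.01 and 0.066 m and linear speed of cup_orange above 0.45 m/s).
It fails at once if the grey cup is tipped by more than 0.3 rad (angle between cup_grey's own z axis and vertical above 0.3 rad).
It fails at once if the fitting leaves the orange cup (distance between fitting and cup_orange above 0.06 m).
It fails at once if the bottle, tape, caliper or white box is displaced by more than 20 mm (distance of any of bottle, tape, caliper, box from where it was at the start of the episode above 0.02 m).
It also fails if it takes over 54 s, if anything falls off the work surface, if the arm or the gripper's body presses on something with over 40 N, if the wrist force passes 120 N, or if a joint passes its speed limit or range.

## Working session

There is one attempt and no reset: what is moved stays moved. The work goes in short steps, Python scripts to look and compute and a tool call to move; the robot and the scene stay as the last step left them, time stands still between calls to the robot, and variables do not carry over. Pictures are saved under pics/ and viewed, at most 10 in all, crops included, and the job is handed in when it is done.

Besides the shell and the picture viewer there is one more tool, called after ">>>" as a command line: name --pt "numbers of a row" for each row, then --argument value for the rest. send_rows: Moves the arm, as the interface text tells. Its arguments: {"type":"object","properties":{"rows":{"type":"array"},"grip":{"type":"number"}},"required":["rows"]}

```bash
mkdir -p pics; ls; python3 - <<'E'
from bench import sensors, optics
import cv2,numpy as np
for n in("top","scene"):
    im=optics.snapshot(n); cv2.imwrite(f"pics/{n}0.png",im[:,:,::-1]); m=optics.camera_model(n); print(n,m)
o=sensors.get_obs();print(o)
E
```

```text
pics
top {'vertical_fov': 46.10092839368089, 'cx': 273.842909313477, 'cy': 212.67033514177115, 'R': array([[-0.01386635, -0.99978837, -0.01519688],
       [-0.98866559,  0.01598117, -0.14928147],
       [ 0.14949274,  0.01295464, -0.98867796]]), 't': array([-0.08119326,  0.56572897,  1.29296385])}
scene {'vertical_fov': 42.507867967686266, 'cx': 275.9836572768127, 'cy': 205.7046494389087, 'R': array([[-0.59541801, -0.80341259, -0.00236665],
       [-0.69171988,  0.5141352 , -0.50713766],
       [ 0.40865756, -0.30032183, -0.86186182]]), 't': array([0.26908322, 0.45692623, 1.43701916])}
{'time': 0.1, 'joint_positions': array([-1.23107445e+00,  8.78764334e-02,  1.37208352e+00, -3.83133923e-07,
        1.68361628e+00, -1.03095075e-01]), 'qvel': array([-0.00083312, -0.00179672, -0.00403071, -0.00150134, -0.00203379,
        0.00049859]), 'joint_torque': array([ 2.88599513e-03, -3.41251230e+01, -3.03299940e+01,  7.19154300e-02,
        3.03779694e-02, -1.12985872e-04]), 'tool_pos': array([ 0.23551623, -0.49652951,  0.22943368]), 'ee_rot': array([-3.13961957e+00, -2.03756183e-04,  4.42816708e-01]), 'wrist_force': array([-0.52822128,  0.26210511,  0.51355918]), 'wrist_torque': array([-0.02316274, -0.00905014,  0.01507546]), 'finger_force': 0.0, 'width': 0.09383384575883506}
```

View pics/top0.png

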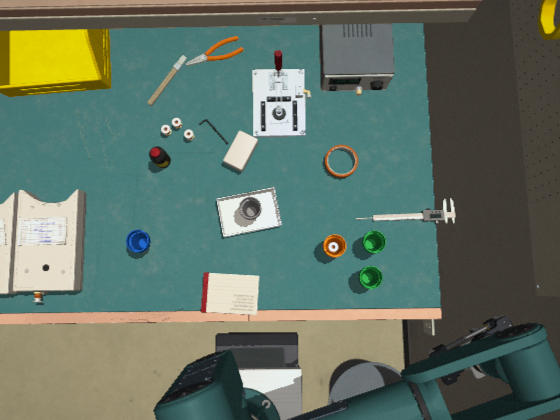

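View pics/scene0.png

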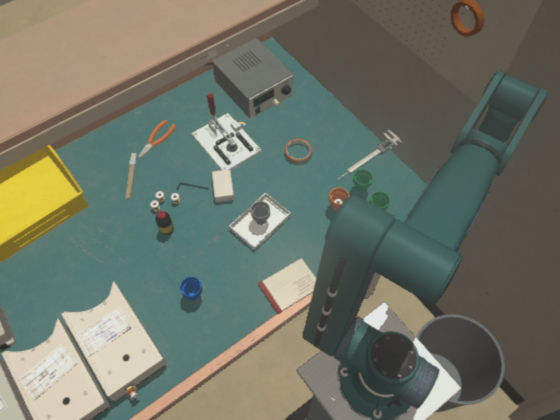

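The top view shows the grey cup in the tray at (250,209), the blue cup at (138,242) and the orange cup with a copper fitting at (334,246). Look-alikes: green cups at (374,242) and (370,278), the orange tape ring at (341,161) and, in the scene view, an orange ring on the wall at (467,17). By the description I choose the orange cup at (334,246), and the blue one at (138,242). Next I measure and check this in a close crop.

```bash
cat > h.py <<'E'
from bench import sensors, optics
import cv2,numpy as np
def ray(m,u,v,z):
    f=210/np.tan(np.radians(m["vertical_fov"]/2)); R=np.array(m["R"]);t=np.array(m["t"])
    d=R.T@np.array([(u-m["cx"])/f,(v-m["cy"])/f,1]); c=-R.T@t
    return c+d*(z-c[2])/d[2]
def proj(m,X):
    f=210/np.tan(np.radians(m["vertical_fov"]/2)); p=np.array(m["R"])@np.array(X)+np.array(m["t"])
    return np.array([m["cx"]+f*p[0]/p[2],m["cy"]+f*p[1]/p[2]])
HUE={"blue":((105,120,40),(125,255,255)),"orange":((5,150,60),(17,255,255))}
def mask(im,lo,hi): return cv2.inRange(cv2.cvtColor(im,cv2.COLOR_RGB2HSV),np.array(lo),np.array(hi))
def hulls(mk,box=None,amin=60):
    if box is not None:
        b=np.zeros_like(mk);b[box[1]:box[3],box[0]:box[2]]=1;mk=mk*b
    cs,_=cv2.findContours(mk,cv2.RETR_EXTERNAL,cv2.CHAIN_APPROX_NONE)
    return sorted([cv2.convexHull(c)[:,0] for c in cs if cv2.contourArea(c)>amin],key=lambda h:-cv2.contourArea(h))
E
python3 - <<'E'
from h import *
im=cv2.imread("pics/top0.png")[:,:,::-1].copy(); m=optics.camera_model("top")
hsv=cv2.cvtColor(im,cv2.COLOR_RGB2HSV)
for n,b in (("blue",(115,220,165,265)),("orange",(315,228,352,265))):
    for h in hulls(mask(im,*HUE[n]),b):
        w=np.array([ray(m,u,v,.07)[:2] for u,v in h]); (c,r)=cv2.minEnclosingCircle(w.astype(np.float32)); print(n,cv2.boundingRect(h),w.min(0),w.max(0),"c",c,r)
for u,v in((217,199),(275,188),(282,228),(221,237)): print("tray",ray(m,u,v,.024))
print("grey",ray(m,250,208,.07)); print([hsv[208,u].tolist() for u in range(232,270,3)])
for n,p,z in(("bottle",(160,155),.09),("tape",(341,161),.02),("box",(240,151),.035),("cal",(410,215),.01),("green",(374,240),.07),("green2",(370,276),.07),("book",(230,293),.02)): print(n,ray(m,*p,z).round(3))
cv2.imwrite("pics/c1.png",cv2.resize(im[180:300,110:400],None,fx=2.7,fy=2.7,interpolation=cv2.INTER_CUBIC)[:,:,::-1])
w=optics.camera_model("wrist");print(w)
E
```

```text
blue (126, 230, 24, 23) [0.461458   0.23962904] [0.51986608 0.30099799] c (0.4909054636955261, 0.2697713375091553) 0.032335683703422546
orange (323, 234, 23, 24) [ 0.44076217 -0.27504605] [ 0.50093807 -0.21735324] c (0.4710744023323059, -0.2471654862165451) 0.03041967563331127
tray [0.60780072 0.06678184 0.024     ]
tray [ 0.63599853 -0.09359264  0.024     ]
tray [ 0.52449984 -0.11110499  0.024     ]
tray [0.5024187 0.0555076 0.024    ]
grey [ 0.57374042 -0.02696954  0.07      ]
[[50, 9, 242], [53, 8, 242], [19, 20, 142], [11, 13, 153], [10, 9, 81], [15, 13, 114], [11, 18, 114], [12, 15, 86], [8, 18, 57], [17, 23, 78], [81, 8, 229], [81, 7, 242], [86, 7, 243]]
bottle [0.717 0.211 0.09 ]
tape [ 0.71  -0.279  0.02 ]
box [0.74  0.002 0.035]
cal [ 0.557 -0.464  0.01 ]
green [ 0.484 -0.351  0.07 ]
green2 [ 0.39  -0.337  0.07 ]
book [0.351 0.031 0.02 ]
{'vertical_fov': 64.86085572872186, 'cx': 282.9594337522016, 'cy': 208.2415389202037, 'R': array([[ 0.42716601, -0.90417072, -0.00212397],
       [-0.86961477, -0.41148139,  0.27286119],
       [-0.24758707, -0.11470999, -0.96205107]]), 't': array([-0.54799206, -0.02814967,  0.39343965])}
```

View pics/c1.png

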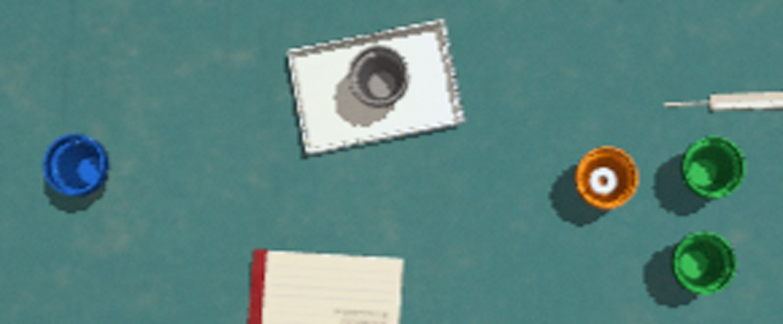

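The crop confirms it: an orange-red cup with the fitting (white flange) at crop (603,180), an empty blue cup at (76,165), a grey one in the tray at (379,77), and two empty green look-alikes to the right. On the way, I'll look closely at orange, then grey, then blue with the wrist camera.

>>> send_rows --pt "39 40 0 0 0 0" --pt "39 40 0 0 0 0" --pt "39 40 0 0 0 0" --pt "39 40 0 0 0 0" --pt "39 40 0 0 0 0" --pt "35 40 0 0 0 0" --pt "0 10 0 0 0 0" --pt "0 0 0 0 0 0" --grip 94

```text
time: 0.77
tool_pos: [0.4094, -0.3038, 0.2301]
ee_rot: [-3.14, 0.0, 0.448]
wrist_force: [-1.0, -0.1, -0.7]
width: 0.094
finger_force: 0.0
```

```bash
python3 - <<'E'
from h import *
from scipy.spatial.transform import Rotation as Ro
o=sensors.get_obs();w=optics.camera_model("wrist");im=optics.snapshot("wrist");np.savez("w1.npz",im=im)
print(o["tool_pos"],o["ee_rot"],o["wrist_force"])
C=-np.array(w["R"]).T@w["t"]; T=Ro.from_euler("xyz",o["ee_rot"]).as_matrix()
print("cam in tool",T.T@(C-o["tool_pos"]),"view",T.T@np.array(w["R"])[2])
print("orange proj",proj(w,(.471,-.247,.07)))
cv2.imwrite("pics/w1.png",im[:,:,::-1])
E
```

```text
[ 0.40938906 -0.30380263  0.23013214] [-3.14029074e+00  2.93752841e-04  4.47898740e-01] [-0.99299679 -0.13320364 -0.65730608]
cam in tool [ 0.07948921 -0.00093338 -0.15556536] view [-2.73038054e-01 -5.38427219e-04  9.62003083e-01]
orange proj [257.55715585 113.68835128]
```

View pics/w1.png

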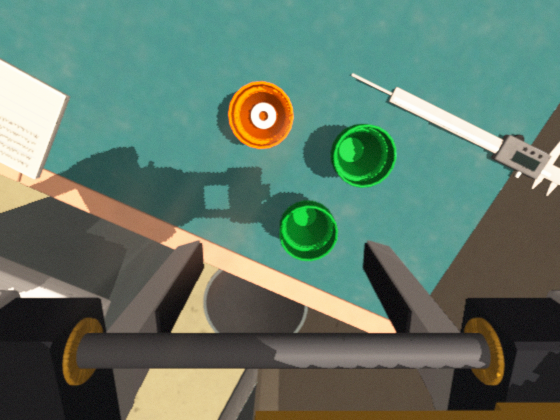

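The wrist view shows the orange cup with the white-flanged fitting at (262,116), green cups at (365,155) and (308,230), and caliper at right. The choice stands. I measure orange from this and move on to grey.

```bash
cat >> h.py <<'E'
def rimfit(m,mk,guess,z=.07,rad=.045):
    """hull of mask near the guess, cast on the rim plane, least-squares circle on far/outer points"""
    u,v=proj(m,(*guess,z)); k=int(1.3*np.linalg.norm(proj(m,(guess[0]+rad,guess[1],z))-(u,v)))
    h=hulls(mk,[max(0,int(a)) for a in(u-k,v-k,u+k,v+k)])[0]
    e=cv2.fitEllipse(np.vstack([h]).astype(np.float32))
    w=np.array([ray(m,a,b,z)[:2] for a,b in h])
    from scipy.optimize import least_squares
    s=least_squares(lambda p:np.hypot(*(w-p[:2]).T)-p[2],[*guess,.03],loss="soft_l1",f_scale=.0005)
    c,r=cv2.minEnclosingCircle(w.astype(np.float32))
    return s.x.round(4),np.sqrt(np.mean(s.fun**2)).round(5),np.round(c,4),round(r,4),len(h)
E
python3 - <<'E'
from h import *
w=optics.camera_model("wrist");im=np.load("w1.npz")["im"]
print(rimfit(w,mask(im,*HUE["orange"]),(.471,-.247)))
print(rimfit(w,mask(im,(50,120,30),(70,255,255)),(.484,-.351)))
E
```

```text
(array([ 0.4699, -0.2532,  0.0282]), np.float64(0.00053), array([ 0.4695, -0.2532]), 0.029, 32)
(array([ 0.4784, -0.3559,  0.0303]), np.float64(0.00075), array([ 0.4778, -0.3551]), 0.0315, 33)
```

>>> send_rows --pt "10 30 0 0 0 0" --pt "10 30 0 0 0 0" --pt "10 30 0 0 0 0" --pt "10 30 0 0 0 0" --pt "10 30 0 0 0 0" --pt "10 30 0 0 0 0" --pt "10 30 0 0 0 0" --pt "10 30 0 0 0 0"

```text
time: 1.48
tool_pos: [0.4885, -0.0673, 0.2303]
ee_rot: [3.141, 0.001, 0.439]
wrist_force: [0.0, 0.5, 0.3]
width: 0.0937
finger_force: 0.0
```

```bash
python3 - <<'E'
from h import *
o=sensors.get_obs();w=optics.camera_model("wrist");im=optics.snapshot("wrist")
print(o["tool_pos"],o["ee_rot"],o["qvel"].round(3))
print("grey proj",proj(w,(.574,-.027,.07)))
cv2.imwrite("pics/w2.png",im[:,:,::-1])
E
```

```text
[ 0.4884961  -0.06728911  0.2303245 ] [3.14073639e+00 5.95450096e-04 4.39309004e-01] [ 0.777  0.143 -0.134 -0.002 -0.011  0.77 ]
grey proj [283.74528946  97.07280672]
```

View pics/w2.png

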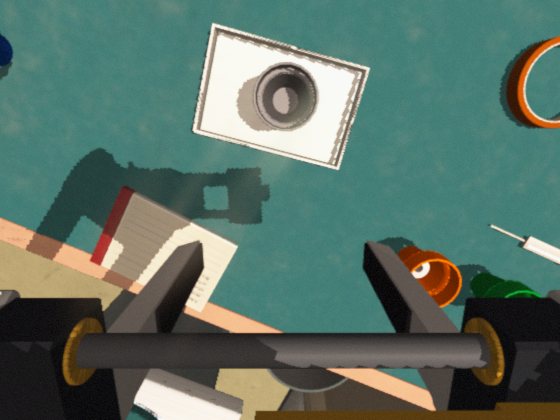

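The grey cup's rim is at (286,97), radius about 31 px, with its shadow to the left in the tray. The arm was still moving, so I let it settle and measure again.

>>> send_rows --pt "0 0 0 0 0 0" --pt "0 0 0 0 0 0" --pt "0 0 0 0 0 0"

```text
time: 1.78
tool_pos: [0.4882, -0.0684, 0.2303]
ee_rot: [3.141, 0.001, 0.44]
wrist_force: [0.3, -0.9, 1.0]
width: 0.094
finger_force: 0.0
```

```bash
python3 - <<'E'
from h import *
o=sensors.get_obs();w=optics.camera_model("wrist");im=optics.snapshot("wrist");np.savez("w3.npz",im=im,R=w["R"],t=w["t"])
print(o["tool_pos"],o["ee_rot"],abs(o["qvel"]).max())
u,v=proj(w,(.574,-.027,.07));print(u,v)
hsv=cv2.cvtColor(im,cv2.COLOR_RGB2HSV);v=int(v)
print([tuple(hsv[v,x].tolist()) for x in range(int(u)-44,int(u)+44,2)])
g=cv2.cvtColor(im,cv2.COLOR_RGB2GRAY)
x0,y0=int(u)-60,v-60
c=cv2.HoughCircles(g[max(0,y0):v+60,x0:x0+120],cv2.HOUGH_GRADIENT_ALT,1.5,10,param1=150,param2=.5,minRadius=22,maxRadius=40)
if c is not None:
  for a,b,r in c.reshape(-1,3)[:5]:
    p=ray(w,a+x0,b+max(0,y0),.07);print(a+x0,b+max(0,y0),r,p,np.linalg.norm(ray(w,a+x0+r,b+max(0,y0),.07)-p))
E
```

```text
[ 0.4881647  -0.06844391  0.23030648] [3.14095728e+00 9.13719055e-04 4.40027486e-01] 0.005789890230861396
282.88196198328467 96.10186331277534
[(17, 47, 180), (17, 48, 181), (15, 49, 183), (15, 49, 184), (16, 49, 184), (18, 49, 181), (16, 48, 180), (16, 42, 162), (13, 42, 164), (15, 46, 144), (12, 36, 193), (13, 41, 173), (12, 39, 99), (13, 43, 96), (12, 41, 94), (9, 39, 91), (12, 42, 90), (10, 41, 148), (11, 37, 186), (12, 36, 190), (15, 38, 190), (10, 35, 190), (12, 36, 190), (11, 38, 190), (10, 36, 189), (13, 35, 118), (3, 31, 98), (15, 37, 96), (13, 43, 96), (17, 43, 95), (28, 52, 64), (19, 41, 69), (18, 41, 80), (28, 39, 79), (17, 42, 86), (23, 41, 100), (20, 41, 113), (25, 29, 115), (18, 47, 98), (13, 35, 181), (23, 10, 237), (35, 6, 249), (30, 4, 249), (30, 3, 249)]
285.0 94.5 29.969072 [ 0.5760582  -0.02815151  0.07      ] 0.027118849998304297
261.0 108.0 27.676928 [ 0.55616049 -0.01326396  0.07      ] 0.025311130482050845
```

```bash
cat >> h.py <<'E'
def ringfit(m,im,guess,z,radii=(.0275,.03),band=.004):
    from scipy.optimize import least_squares
    g=cv2.Canny(cv2.GaussianBlur(cv2.cvtColor(im,cv2.COLOR_RGB2GRAY),(3,3),0),40,100)
    v,u=np.nonzero(g); w=np.array([ray(m,a,b,z)[:2] for a,b in zip(u,v)]) 
    p=np.array(guess)
    for k in(.007,.005,band,band):
        d=np.hypot(*(w-p).T); s=w[(d>min(radii)-k)&(d<max(radii)+k)]
        def f(q):
            r=np.hypot(*(s-q).T)[:,None]-np.array(radii); return r[np.arange(len(r)),abs(r).argmin(1)]
        q=least_squares(f,p,loss="soft_l1",f_scale=.0005,diff_step=1e-4); p=q.x
    return p.round(4),np.median(abs(f(p))).round(5),len(s)
E
python3 - <<'E'
from h import *
d=np.load("w3.npz");w=optics.camera_model("wrist")
print(ringfit(w,d["im"],(.576,-.028),.072), ringfit(w,d["im"],(.573,-.025),.072))
print("orange again", [proj(w,(.47,-.25,.07))])
E
```

```text
(array([ 0.5764, -0.0295]), np.float64(0.00092), 401) (array([ 0.5759, -0.0291]), np.float64(0.00083), 391)
orange again [array([431.36978421, 283.53825886])]
```

>>> send_rows --pt "-10 36 0 0 0 0" --pt "-10 36 0 0 0 0" --pt "-10 36 0 0 0 0" --pt "-10 36 0 0 0 0" --pt "-10 36 0 0 0 0" --pt "-10 36 0 0 0 0" --pt "-10 36 0 0 0 0" --pt "-5 30 0 0 0 0"

```text
time: 2.5
tool_pos: [0.4129, 0.2162, 0.2308]
ee_rot: [3.142, -0.001, 0.441]
wrist_force: [1.2, -0.8, 1.0]
width: 0.0938
finger_force: 0.0
```

>>> send_rows --pt "0 0 0 0 0 0" --pt "0 0 0 0 0 0" --pt "0 0 0 0 0 0"

```text
time: 2.75
tool_pos: [0.414, 0.2142, 0.2304]
ee_rot: [3.141, 0.0, 0.441]
wrist_force: [-0.1, -1.0, -0.1]
width: 0.0941
finger_force: 0.0
```

```bash
python3 - <<'E'
from h import *
o=sensors.get_obs();w=optics.camera_model("wrist");im=optics.snapshot("wrist");np.savez("w4.npz",im=im,R=w["R"],t=w["t"])
print(o["tool_pos"],o["ee_rot"],abs(o["qvel"]).max())
print(proj(w,(.491,.27,.07)))
print(rimfit(w,mask(im,*HUE["blue"]),(.491,.27))); print(ringfit(w,im,(.491,.27),.07),ringfit(w,im,(.488,.267),.07))
cv2.imwrite("pics/w4.png",im[:,:,::-1])
E
```

```text
[0.41404871 0.21421529 0.23043497] [3.14058243e+00 3.15634387e-04 4.41148658e-01] 0.02042583152631324
[264.44594549  98.42987715]
(array([0.4909, 0.2704, 0.0298]), np.float64(0.00019), array([0.4912, 0.2704]), 0.0303, 37)
(array([0.4911, 0.2698]), np.float64(0.00051), 455) (array([0.4893, 0.2685]), np.float64(0.00098), 447)
```

View pics/w4.png

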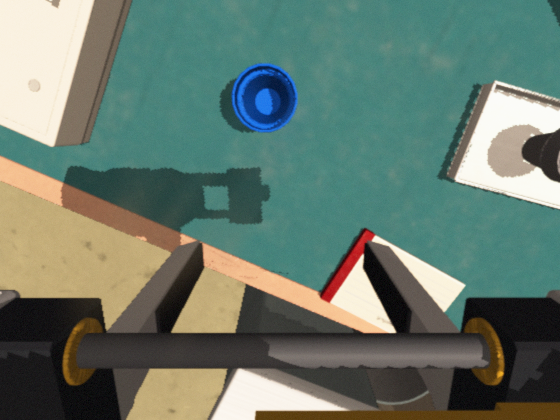

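Blue cup at (264,98), fit at (0.491, 0.270) with radius 29.8 mm, as it must be. I move over it, check, then descend.

>>> send_rows --pt "20 14 -10 0 0 0" --pt "20 14 -10 0 0 0" --pt "20 14 -10 0 0 0" --pt "17 14 -10 0 0 0" --pt "0 0 -10 0 0 0" --pt "0 0 -10 0 0 0" --pt "0 0 0 0 0 0" --pt "0 0 0 0 0 0"

```text
time: 3.47
tool_pos: [0.4898, 0.2701, 0.1699]
ee_rot: [3.141, 0.002, 0.441]
wrist_force: [-0.4, -0.5, 0.3]
width: 0.0939
finger_force: 0.0
```

```bash
python3 - <<'E'
from h import *
o=sensors.get_obs();w=optics.camera_model("wrist");im=optics.snapshot("wrist")
print(o["tool_pos"],o["ee_rot"],abs(o["qvel"]).max())
print(proj(w,(.491,.27,.07)), "held rim", proj(w,(*o["tool_pos"][:2],o["tool_pos"][2]-.005)))
print(rimfit(w,mask(im,*HUE["blue"]),(.491,.27)))
cv2.imwrite("pics/w5.png",im[:,:,::-1])
E
```

```text
[0.48977593 0.27008032 0.16993008] [3.14135486e+00 1.94128788e-03 4.41307928e-01] 0.027429912223029207
[285.00934404 214.99039258] held rim [284.97131185 269.37797256]
(array([0.4922, 0.2711, 0.0307]), np.float64(0.00068), array([0.4924, 0.2708]), 0.0316, 36)
```

View pics/w5.png

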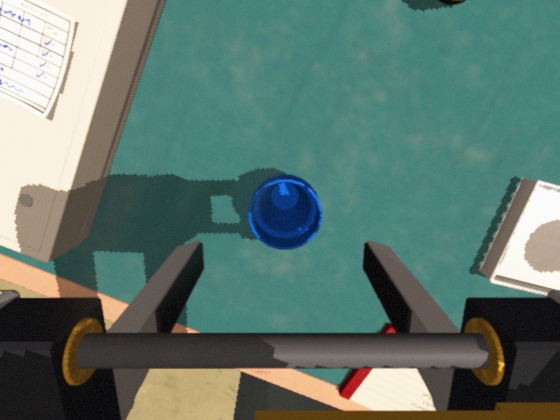

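The blue cup is centred between the fingers at (285,212). I descend to tips at about 50 mm and close.

>>> send_rows --pt "1 0 -20 0 0 0" --pt "0 0 -20 0 0 0" --pt "0 0 -20 0 0 0" --pt "0 0 -15 0 0 0" --pt "0 0 -12 0 0 0" --pt "0 0 -8 0 0 0" --pt "0 0 0 0 0 0" --pt "0 0 0 0 0 0"

```text
time: 4.18
tool_pos: [0.4918, 0.2715, 0.0762]
ee_rot: [3.141, -0.001, 0.443]
wrist_force: [0.7, 0.7, 0.2]
width: 0.0939
finger_force: 0.0
```

>>> send_rows --pt "0 0 0 0 0 0" --pt "0 0 0 0 0 0" --pt "0 0 0 0 0 0" --pt "0 0 0 0 0 0" --pt "0 0 0 0 0 0" --pt "0 0 0 0 0 0" --grip 50

```text
time: 4.68
tool_pos: [0.4917, 0.2716, 0.0758]
ee_rot: [3.141, -0.0, 0.443]
wrist_force: [-0.2, 1.0, 1.7]
width: 0.0594
finger_force: 30.0
```

Gripped (59.4 mm, 30 N). Lift and carry to above the grey cup, then look.

>>> send_rows --pt "0 0 15 0 0 0" --pt "0 0 25 0 0 0" --pt "0 0 30 0 0 0" --pt "0 0 30 0 0 0" --pt "4 -15 20 0 0 0" --pt "8 -28 10 0 0 0" --pt "8 -28 0 0 0 0" --pt "8 -28 0 0 0 0"

```text
time: 5.35
tool_pos: [0.5202, 0.1719, 0.207]
ee_rot: [3.141, -0.003, 0.444]
wrist_force: [-0.7, -0.4, -0.9]
width: 0.0597
finger_force: 29.9
```

>>> send_rows --pt "8 -28 0 0 0 0" --pt "8 -28 0 0 0 0" --pt "8 -28 0 0 0 0" --pt "8 -28 0 0 0 0" --pt "8 -28 0 0 0 0" --pt "8 -28 0 0 0 0" --pt "6 -22 0 0 0 0" --pt "2 -10 0 0 0 0"

```text
time: 6.02
tool_pos: [0.5759, -0.0303, 0.205]
ee_rot: [3.141, 0.001, 0.44]
wrist_force: [0.5, 0.1, 0.1]
width: 0.0597
finger_force: 29.9
```

>>> send_rows --pt "0 0 0 0 0 0" --pt "0 0 0 0 0 0" --pt "0 0 0 0 0 0"

```text
time: 6.27
tool_pos: [0.5752, -0.0261, 0.2055]
ee_rot: [-3.141, -0.0, 0.444]
wrist_force: [1.2, 0.3, -0.3]
width: 0.0591
finger_force: 29.9
```

```bash
python3 - <<'E'
from h import *
o=sensors.get_obs();w=optics.camera_model("wrist");im=optics.snapshot("wrist")
p=o["tool_pos"];print(p,o["ee_rot"],abs(o["qvel"]).max(),o["width"],o["finger_force"])
zr=p[2]-.0058
print("held",rimfit(w,mask(im,*HUE["blue"]),p[:2],zr)); print("grey",ringfit(w,im,(.576,-.0293),.072))
cv2.imwrite("pics/w6.png",im[:,:,::-1])
E
```

```text
[ 0.57524793 -0.02614444  0.20547117] [-3.14073887e+00 -7.73600978e-05  4.44030300e-01] 0.012312184326401304 0.05913106257270493 29.943463392555714
held (array([ 0.5757, -0.025 ,  0.0315]), np.float64(0.00126), array([ 0.5764, -0.0247]), 0.033, 40)
grey (array([ 0.5759, -0.029 ]), np.float64(0.00124), 334)
```

View pics/w6.png

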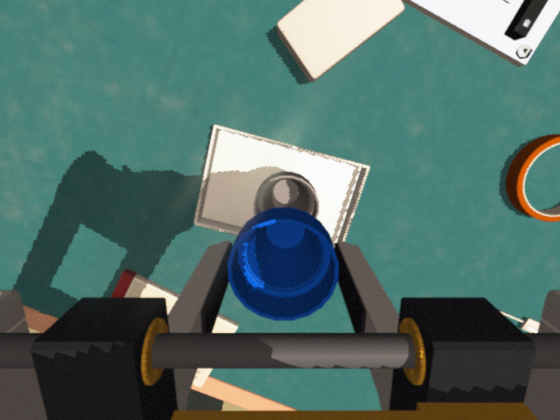

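The blue cup hangs upright between the pads at (284,262), with the grey mouth beyond it at (287,200). Shift 3 mm in -y and lower.

>>> send_rows --pt "1 -3 0 0 0 0" --pt "0 0 -12 0 0 0" --pt "0 0 -15 0 0 0" --pt "0 0 -15 0 0 0" --pt "0 0 -10 0 0 0" --pt "0 0 -5 0 0 0" --pt "0 0 0 0 0 0" --pt "0 0 0 0 0 0"

```text
time: 6.98
tool_pos: [0.5766, -0.0303, 0.1484]
ee_rot: [-3.142, 0.0, 0.443]
wrist_force: [-1.0, -0.1, 0.4]
width: 0.0595
finger_force: 29.9
```

>>> send_rows --pt "0 0 -5 0 0 0" --pt "0 0 -5 0 0 0" --pt "0 0 -5 0 0 0" --pt "0 0 -5 0 0 0" --pt "0 0 -5 0 0 0" --pt "0 0 -5 0 0 0" --pt "0 0 0 0 0 0" --pt "0 0 0 0 0 0"

```text
time: 7.65
tool_pos: [0.5762, -0.0304, 0.1179]
ee_rot: [-3.141, 0.001, 0.443]
wrist_force: [-1.6, -0.5, -0.0]
width: 0.0597
finger_force: 29.9
```

>>> send_rows --pt "0 0 -4 0 0 0" --pt "0 0 -4 0 0 0" --pt "0 0 -3 0 0 0" --pt "0 0 -2 0 0 0" --pt "0 0 -1 0 0 0" --pt "0 0 0 0 0 0" --pt "0 0 0 0 0 0"

```text
time: 8.23
tool_pos: [0.5765, -0.0304, 0.1044]
ee_rot: [-3.141, 0.0, 0.443]
wrist_force: [-0.4, 0.5, -0.9]
width: 0.0595
finger_force: 29.9
```

>>> send_rows --pt "0 0 -1 0 0 0" --pt "0 0 -0.5 0 0 0" --pt "0 0 0 0 0 0" --pt "0 0 0 0 0 0"

```text
time: 8.57
tool_pos: [0.5766, -0.0303, 0.1032]
ee_rot: [-3.142, -0.0, 0.443]
wrist_force: [0.4, 1.0, 1.1]
width: 0.0595
finger_force: 29.9
```

>>> send_rows --pt "0 0 -0.7 0 0 0" --pt "0 0 0 0 0 0" --pt "0 0 0 0 0 0"

```text
time: 8.82
tool_pos: [0.5766, -0.03, 0.1029]
ee_rot: [-3.141, -0.001, 0.443]
wrist_force: [-0.5, 3.0, 4.5]
width: 0.0594
finger_force: 29.9
```

>>> send_rows --pt "0 0 -0.7 0 0 0" --pt "0 0 0 0 0 0" --pt "0 0 0 0 0 0"

```text
time: 9.07
tool_pos: [0.5767, -0.0297, 0.1026]
ee_rot: [-3.141, -0.001, 0.443]
wrist_force: [-1.9, 2.5, 6.0]
width: 0.0596
finger_force: 29.9
```

>>> send_rows --pt "0 0 -0.7 0 0 0" --pt "0 0 0 0 0 0" --pt "0 0 0 0 0 0"

```text
time: 9.32
tool_pos: [0.5766, -0.0294, 0.1024]
ee_rot: [-3.14, -0.001, 0.443]
wrist_force: [-2.2, 4.2, 7.7]
width: 0.0594
finger_force: 29.9
```

Contact at close to the home height (about 8 N). Release and check.

>>> send_rows --pt "0 0 0 0 0 0" --pt "0 0 0 0 0 0" --pt "0 0 0 0 0 0" --pt "0 0 0 0 0 0" --pt "0 0 0 0 0 0" --pt "0 0 0 0 0 0" --grip 94

```text
time: 9.82
tool_pos: [0.5764, -0.0307, 0.1005]
ee_rot: [3.142, 0.001, 0.443]
wrist_force: [-0.9, 1.1, 0.5]
width: 0.093
finger_force: 0.0
```

>>> send_rows --pt "0 0 20 0 0 0" --pt "0 0 20 0 0 0" --pt "0 0 30 0 0 0" --pt "-10 -8 20 0 0 0" --pt "-20 -20 0 0 0 0" --pt "0 0 0 0 0 0" --pt "0 0 0 0 0 0" --pt "0 0 0 0 0 0"

```text
time: 10.48
tool_pos: [0.5465, -0.0583, 0.1904]
ee_rot: [-3.141, 0.0, 0.442]
wrist_force: [-0.3, 0.2, 0.4]
width: 0.0943
finger_force: 0.0
```

```bash
python3 - <<'E'
from h import *
o=sensors.get_obs();w=optics.camera_model("wrist");im=optics.snapshot("wrist")
p=o["tool_pos"];print(p,o["ee_rot"],abs(o["qvel"]).max(),o["width"])
for z in(.096,.1):print("blue",rimfit(w,mask(im,*HUE["blue"]),(.576,-.029),z),ringfit(w,im,(.576,-.029),z))
a=im
t=optics.snapshot("scene"); t=t[170:250,215:305]; s=im[60:340,160:440]
cv2.imwrite("pics/n1.png",np.hstack([s,cv2.resize(t,(315,280),interpolation=cv2.INTER_CUBIC)])[:,:,::-1])
E
```

```text
[ 0.54646893 -0.05832345  0.19037127] [-3.14100905e+00  2.06201658e-04  4.42344117e-01] 0.0153524304478733 0.09430395371038187
blue (array([ 0.5752, -0.0288,  0.0294]), np.float64(0.00022), array([ 0.5756, -0.029 ]), 0.03, 38) (array([ 0.576, -0.029]), np.float64(0.0009), 530)
blue (array([ 0.5759, -0.0287,  0.029 ]), np.float64(0.00022), array([ 0.5763, -0.0289]), 0.0296, 38) (array([ 0.5756, -0.0301]), np.float64(0.00078), 537)
```

View pics/n1.png

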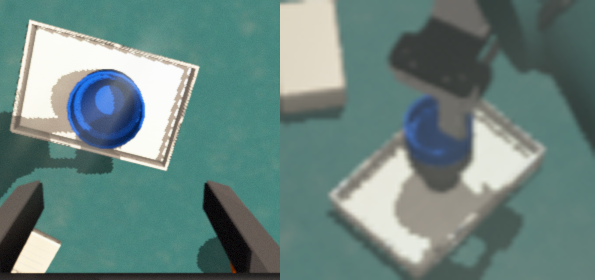

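Left crop: blue sits concentric in the grey cup at crop (105,108); right crop: stack upright in the tray. Its rim at 96 mm height fits the 30 mm radius, so it is home. Now to orange, with a +0.6 rad yaw to keep fingers clear of the green cups.

>>> send_rows --pt "-12 -25 10 0 0 0.1" --pt "-12 -25 10 0 0 0.1" --pt "-12 -25 5 0 0 0.1" --pt "-12 -25 0 0 0 0.1" --pt "-12 -25 0 0 0 0.1" --pt "-12 -25 0 0 0 0.1" --pt "-12 -25 0 0 0 0" --pt "-12 -25 0 0 0 0"

```text
time: 11.25
tool_pos: [0.4503, -0.2591, 0.2152]
ee_rot: [-3.141, -0.0, 1.044]
wrist_force: [0.7, -1.0, -0.2]
width: 0.0937
finger_force: 0.0
```

>>> send_rows --pt "-15 -25 0 0 0 0" --pt "-10 -15 0 0 0 0" --pt "0 0 0 0 0 0" --pt "0 0 0 0 0 0" --pt "0 0 0 0 0 0" --pt "0 0 0 0 0 0"

```text
time: 11.75
tool_pos: [0.4263, -0.2974, 0.2157]
ee_rot: [-3.141, -0.001, 1.045]
wrist_force: [0.2, 0.4, 0.1]
width: 0.0944
finger_force: 0.0
```

```bash
python3 - <<'E'
from h import *
o=sensors.get_obs();w=optics.camera_model("wrist");im=optics.snapshot("wrist")
p=o["tool_pos"];print(p,o["ee_rot"],abs(o["qvel"]).max(),o["width"],proj(w,(.471,-.247,.07)))
print(rimfit(w,mask(im,*HUE["orange"]),(.471,-.247)),rimfit(w,mask(im,(2,120,40),(20,255,255)),(.471,-.247)));print(ringfit(w,im,(.471,-.247),.07))
E
```

```text
[ 0.4263114  -0.29736319  0.21568201] [-3.14134341e+00 -6.29740216e-04  1.04462450e+00] 0.003920603908719314 0.0944456459117709 [299.04985982 130.95167977]
(array([ 0.4696, -0.2496,  0.0289]), np.float64(0.00042), array([ 0.4697, -0.2492]), 0.0297, 33) (array([ 0.4706, -0.2501,  0.03  ]), np.float64(0.00014), array([ 0.4706, -0.2501]), 0.0303, 33)
(array([ 0.4716, -0.2481]), np.float64(0.00108), 594)
```

Orange at (0.4706, -0.250), radius 30.0 mm, rms 0.14 mm. Move above it and re-check.

>>> send_rows --pt "11 12 -10 0 0 0" --pt "11 12 -10 0 0 0" --pt "11 12 -15 0 0 0" --pt "11 11 -15 0 0 0" --pt "0 0 0 0 0 0" --pt "0 0 0 0 0 0" --pt "0 0 0 0 0 0"

```text
time: 12.38
tool_pos: [0.4697, -0.2516, 0.1667]
ee_rot: [3.141, 0.001, 1.044]
wrist_force: [-0.4, -0.6, 1.0]
width: 0.094
finger_force: 0.0
```

```bash
python3 - <<'E'
from h import *
o=sensors.get_obs();w=optics.camera_model("wrist");im=optics.snapshot("wrist")
p=o["tool_pos"];print(p,o["ee_rot"],abs(o["qvel"]).max())
print(rimfit(w,mask(im,(2,120,40),(20,255,255)),(.471,-.25)))
E
```

```text
[ 0.46973683 -0.25155479  0.16674674] [3.14058543e+00 6.37821708e-04 1.04371097e+00] 0.017243756331787364
(array([ 0.4714, -0.2491,  0.0311]), np.float64(0.00093), array([ 0.4718, -0.249 ]), 0.032, 35)
```

Shift +1, +1.5 mm, descend 91 mm, close.

>>> send_rows --pt "1 1.5 -15 0 0 0" --pt "0 0 -20 0 0 0" --pt "0 0 -20 0 0 0" --pt "0 0 -15 0 0 0" --pt "0 0 -12 0 0 0" --pt "0 0 -9 0 0 0" --pt "0 0 0 0 0 0" --pt "0 0 0 0 0 0"

```text
time: 13.1
tool_pos: [0.4706, -0.2503, 0.0753]
ee_rot: [3.141, 0.0, 1.042]
wrist_force: [0.4, -0.5, -0.1]
width: 0.094
finger_force: 0.0
```

>>> send_rows --pt "0 0 0 0 0 0" --pt "0 0 0 0 0 0" --pt "0 0 0 0 0 0" --pt "0 0 0 0 0 0" --pt "0 0 0 0 0 0" --pt "0 0 0 0 0 0" --grip 50

```text
time: 13.6
tool_pos: [0.4708, -0.25, 0.0752]
ee_rot: [3.141, 0.0, 1.043]
wrist_force: [1.0, 0.3, 0.7]
width: 0.0586
finger_force: 29.9
```

Gripped. Lift gently and carry.

>>> send_rows --pt "0 0 10 0 0 0" --pt "0 0 20 0 0 0" --pt "0 0 25 0 0 0" --pt "0 0 25 0 0 0" --pt "0 0 25 0 0 0" --pt "0 0 20 0 0 0" --pt "3 7 12 0 0 0" --pt "6 13 8 0 0 0"

```text
time: 14.27
tool_pos: [0.4798, -0.2307, 0.2224]
ee_rot: [3.138, 0.001, 1.041]
wrist_force: [0.7, -0.5, -1.0]
width: 0.0579
finger_force: 29.8
```

>>> send_rows --pt "10 20 0 0 0 0" --pt "12 25 0 0 0 0" --pt "12 25 0 0 0 0" --pt "12 25 0 0 0 0" --pt "12 25 0 0 0 0" --pt "12 25 0 0 0 0" --pt "10 22 0 0 0 0" --pt "8 17 0 0 0 0"

```text
time: 14.93
tool_pos: [0.5677, -0.0432, 0.2194]
ee_rot: [-3.14, -0.0, 1.045]
wrist_force: [0.2, 0.2, -0.6]
width: 0.0583
finger_force: 29.8
```

>>> send_rows --pt "5 11 0 0 0 0" --pt "2 5 0 0 0 0" --pt "0 0 0 0 0 0" --pt "0 0 0 0 0 0" --pt "0 0 0 0 0 0"

```text
time: 15.35
tool_pos: [0.5742, -0.0309, 0.2199]
ee_rot: [-3.142, 0.001, 1.042]
wrist_force: [-0.4, -0.1, -1.0]
width: 0.058
finger_force: 29.8
```

```bash
python3 - <<'E'
from h import *
o=sensors.get_obs();w=optics.camera_model("wrist");im=optics.snapshot("wrist")
p=o["tool_pos"];print(p,o["ee_rot"],abs(o["qvel"]).max(),o["width"],o["finger_force"])
print("held",rimfit(w,mask(im,(2,120,40),(20,255,255)),p[:2],p[2]-.0052)); print(proj(w,(.576,-.029,.096)))
cv2.imwrite("pics/w7.png",im[:,:,::-1])
E
```

```text
[ 0.57418351 -0.03088342  0.21987526] [-3.14157456e+00  6.27460174e-04  1.04160627e+00] 0.008084008736264416 0.05804536067482853 29.831148771604035
held (array([ 0.5741, -0.029 ,  0.0315]), np.float64(0.00123), array([ 0.5744, -0.0281]), 0.0332, 43)
[284.76640076 206.1646733 ]
```

View pics/w7.png

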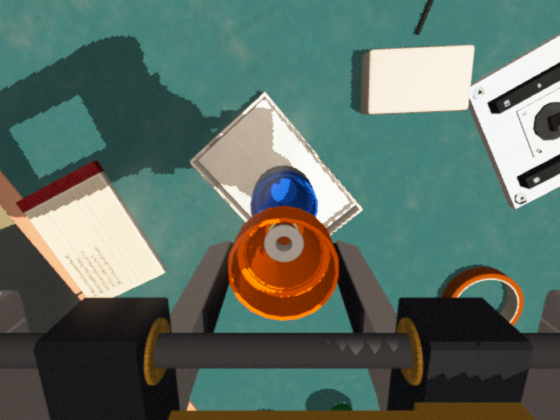

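The orange cup hangs with the fitting inside at (284,243); the blue mouth is at (285,195), with everything clear. Shift (+2,+1) mm and lower.

>>> send_rows --pt "2 1 -5 0 0 0" --pt "0 0 -12 0 0 0" --pt "0 0 -12 0 0 0" --pt "0 0 -10 0 0 0" --pt "0 0 -6 0 0 0" --pt "0 0 -5 0 0 0" --pt "0 0 0 0 0 0" --pt "0 0 0 0 0 0"

```text
time: 16.07
tool_pos: [0.5764, -0.0289, 0.1696]
ee_rot: [-3.141, 0.0, 1.043]
wrist_force: [-0.1, 0.5, -1.7]
width: 0.0583
finger_force: 29.8
```

>>> send_rows --pt "0 0 -5 0 0 0" --pt "0 0 -5 0 0 0" --pt "0 0 -5 0 0 0" --pt "0 0 -5 0 0 0" --pt "0 0 -5 0 0 0" --pt "0 0 -4 0 0 0" --pt "0 0 0 0 0 0" --pt "0 0 0 0 0 0"

```text
time: 16.73
tool_pos: [0.5763, -0.0289, 0.1404]
ee_rot: [-3.141, 0.0, 1.043]
wrist_force: [-0.0, 0.5, -0.7]
width: 0.0583
finger_force: 29.8
```

>>> send_rows --pt "0 0 -4 0 0 0" --pt "0 0 -3 0 0 0" --pt "0 0 -3 0 0 0" --pt "0 0 -2 0 0 0" --pt "0 0 -1 0 0 0" --pt "0 0 0 0 0 0" --pt "0 0 0 0 0 0"

```text
time: 17.32
tool_pos: [0.5765, -0.0289, 0.1279]
ee_rot: [3.142, 0.0, 1.043]
wrist_force: [-0.4, -0.4, -0.1]
width: 0.0584
finger_force: 29.8
```

>>> send_rows --pt "0 0 -0.8 0 0 0" --pt "0 0 0 0 0 0" --pt "0 0 0 0 0 0"

```text
time: 17.57
tool_pos: [0.5766, -0.029, 0.1272]
ee_rot: [3.141, -0.0, 1.043]
wrist_force: [0.8, -0.3, -0.6]
width: 0.0586
finger_force: 29.8
```

>>> send_rows --pt "0 0 -0.8 0 0 0" --pt "0 0 0 0 0 0" --pt "0 0 0 0 0 0"

```text
time: 17.82
tool_pos: [0.5765, -0.029, 0.1263]
ee_rot: [3.142, 0.0, 1.043]
wrist_force: [0.2, -1.1, -1.3]
width: 0.0581
finger_force: 29.8
```

>>> send_rows --pt "0 0 -0.7 0 0 0" --pt "0 0 0 0 0 0" --pt "0 0 0 0 0 0"

```text
time: 18.07
tool_pos: [0.5765, -0.0289, 0.1255]
ee_rot: [-3.142, 0.0, 1.043]
wrist_force: [-0.6, 0.4, -0.6]
width: 0.0587
finger_force: 29.8
```

>>> send_rows --pt "0 0 -0.7 0 0 0" --pt "0 0 0 0 0 0" --pt "0 0 0 0 0 0"

```text
time: 18.32
tool_pos: [0.5766, -0.029, 0.1252]
ee_rot: [3.141, -0.0, 1.043]
wrist_force: [-0.4, -0.3, 1.1]
width: 0.0581
finger_force: 29.8
```

>>> send_rows --pt "0 0 -0.7 0 0 0" --pt "0 0 0 0 0 0" --pt "0 0 0 0 0 0"

```text
time: 18.57
tool_pos: [0.5767, -0.0289, 0.125]
ee_rot: [3.141, -0.0, 1.043]
wrist_force: [-1.5, 0.5, 4.9]
width: 0.0581
finger_force: 29.8
```

Contact exactly at the home height (0.125 m). Release, retreat straight up and verify numerically.

>>> send_rows --pt "0 0 0 0 0 0" --pt "0 0 0 0 0 0" --pt "0 0 0 0 0 0" --pt "0 0 0 0 0 0" --pt "0 0 0 0 0 0" --pt "0 0 0 0 0 0" --grip 94

```text
time: 19.07
tool_pos: [0.5765, -0.029, 0.1239]
ee_rot: [-3.141, 0.0, 1.043]
wrist_force: [-0.6, -0.5, -0.5]
width: 0.093
finger_force: 0.0
```

>>> send_rows --pt "0 0 15 0 0 0" --pt "0 0 20 0 0 0" --pt "0 0 25 0 0 0" --pt "0 0 25 0 0 0" --pt "-10 -20 10 0 0 0" --pt "-15 -25 0 0 0 0" --pt "0 0 0 0 0 0" --pt "0 0 0 0 0 0"

```text
time: 19.73
tool_pos: [0.5513, -0.0747, 0.2195]
ee_rot: [3.141, -0.0, 1.041]
wrist_force: [0.6, -0.2, -0.3]
width: 0.0939
finger_force: 0.0
```

```bash
python3 - <<'E'
from h import *
o=sensors.get_obs();w=optics.camera_model("wrist");im=optics.snapshot("wrist")
print(o["tool_pos"],o["time"],o["width"])
mk=mask(im,(2,120,40),(20,255,255))
for z in(.096,.12,.13):print(z,rimfit(w,mk,(.576,-.029),z))
t=optics.snapshot("scene");m=optics.camera_model("scene")
for n,k in(("orange",mask(t,(2,120,40),(20,255,255))),("blue",mask(t,*HUE["blue"]))):
    h=hulls(k,[int(a) for a in(*(proj(m,(.576,-.029,.09))-30),*(proj(m,(.576,-.029,.09))+30))],10)
    print(n,[cv2.boundingRect(x) for x in h])
print("expect rim,mid blue,foot",[proj(m,(.576,-.029,z)).round(1).tolist() for z in(.12,.084,.002)])
# fitting flange: bright low-saturation blob inside the rim
u,v=proj(w,(.576,-.029,.08)); print("fitting",[ (cv2.boundingRect(x)) for x in hulls(mask(im,(0,0,110),(180,70,255)),[int(u-28),int(v-28),int(u+28),int(v+28)],20)],u,v)
E
```

```text
[ 0.55129027 -0.07472627  0.21949617] 19.7333 0.09393439057764848
0.096 (array([ 0.5745, -0.0305,  0.0324]), np.float64(0.00018), array([ 0.5744, -0.0306]), 0.0328, 31)
0.12 (array([ 0.5759, -0.0284,  0.0296]), np.float64(0.00016), array([ 0.5759, -0.0285]), 0.03, 31)
0.13 (array([ 0.5765, -0.0275,  0.0285]), np.float64(0.00016), array([ 0.5765, -0.0275]), 0.0288, 31)
orange [(250, 192, 20, 21)]
blue []
expect rim,mid blue,foot [[258.6, 199.8], [258.9, 206.0], [259.7, 219.4]]
fitting [(268, 134, 28, 28)] 281.8451355320723 147.6346449476363
```

At 0.12 m the orange rim is 30 mm in radius, round and concentric, and the fitting is inside. Hand in.

```bash
python3 -c "
from bench import ticket
print(ticket.close_job())"
```

```text
the job is handed in; nothing more can be done
None
```

The nest stands upright in the tray: blue is home in grey, and orange is home in blue with its fitting inside; I handed the job in at about 20 s, and no verdict was returned.

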